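# Stop the edge finisher and open its hood

## Task

Stop the strap-edge finishing machine: press the long stop bar across its front near the middle, so that both ends go down evenly together all the way onto their rubber stops, and leave it down. That frees the hood's latch: lift the paddle on the front of the hood, swing the hood up to 60 degrees or more so that it stands open by itself over the drum, and let go. Leave the beeswax, strap, beveler and dye pot round the machine where they lie.

Things in the scene. Friction and masses are not known exactly. Their poses are not given: they have to be found in the camera images.
- finisher: Grey bench-top strap-edge finisher, 340 mm deep, 155 mm high, fixed. Origin on the bench under it; its x points to its back (away from the operator), y to its left, z up; turned by up to 0.2 rad. Motor housing at the back, a hood over a wooden drum before it, a stop bar across the front.
- bar_mid (a point): Middle of the stop bar's top face: aluminium bar 250 mm long (along the machine's y), 26 wide, 14 thick, top 65 mm above the bench, on two arms to pivots 295 mm behind it. Press straight down: 4 to 6 N moves it, it stays where left; both ends meet rubber stops after about 17 mm. Pressed over 20 mm off its middle it racks. The paddle's grip begins 65 mm behind this point, at 110 to 130 mm height.
- bar_left (a point): Point on the bar's top face 110 mm to the left (+y of the machine) of its middle; goes down with that end.
- bar_right (a point): Point on the bar's top face 110 mm to the right (-y of the machine) of its middle; goes down with that end.
- stop_bar_shaft (a joint): Angle (rad) of the bar's arms about their rear pivots: 0 fully up (starts between 0 and 0.01), about 0.057 when the bar is down on both stops.
- stop_bar_frame (a joint): Racking of the bar (rad): 0 level, positive when the right end is lower than the left one, negative the other way; 0.01 is 2.2 mm between bar_left and bar_right. It springs back towards 0 when the bar is let go.
- paddle_grip (a point): Centre of the paddle's grip: steel roll 46 mm long (along the machine's y), 18 in diameter, on a 40 mm wide tongue out of the middle of the hood's front, 118 mm above the bench, 45 mm before the hood's face. Grip its ends from above, a finger on each side (closing along the machine's y); it turns between them as the hood swings. Below it a strap rest, 74 mm high, 66 wide.
- paddle_part (a joint): Angle (rad) of the paddle about its shaft in the hood, 66 mm behind paddle_grip, parallel to the machine's y: 0 at rest, grows as the grip is lifted, stop at 0.38; a light spring (1 to 2 N at the grip) returns it. From about 0.2 the pawls inside are clear and the hood can rise. Blocked after about 0.05 while the stop bar is not down at both ends.
- guard_hood (a joint): Angle (rad) of the hood: 0 shut, grows as it swings up and back, stop at 1.35. The hinge is stiff and holds the hood where it is left; about 6 N at the paddle lifts it.
- hood_hinge (a point): Middle of the hood's hinge line, which runs along the machine's y at the front top edge of the motor housing, 70 mm behind the machine's origin, 150 mm above the bench. With the hood shut paddle_grip lies 181 mm before it and 32 mm below it.
- wax: Beeswax block 36 x 58 x 20 mm lying to the right of the machine; leave it. Origin at its underside.
- strap: Folded leather strap loop 165 mm long lying to the left of the machine; leave it. Origin at its underside.
- beveler: Edge beveler, wooden-handled tool 140 mm long lying at the left of the machine, farther back; leave it. Origin at its underside.
- dye_pot: Round screw-capped dye pot, 43 mm wide, 50 mm high, standing to the right of the machine, farther back; leave it. Origin at its underside.

How it is judged:
By the outcome, as a careful person would: the job done as asked, in the order asked, and still so for the second after the job is handed in, with the robot touching nothing.
It also fails if it takes over 48 s, if anything falls off the work surface, if the arm or the gripper's body presses on something with over 40 N, if the wrist force passes 120 N, or if a joint passes its speed limit or range.

## Robot

A 6-joint arm with a two-finger parallel gripper is mounted at the origin on a cart in front of the work surface, level with it; the furniture and walls round the work are solid. World frame = base frame: x ahead of the robot, y to its left, z up, the work surface at z = 0. Lengths are in m, angles in rad, forces in N, time in s.
With the tool pointing down it reaches from about 0.4 to 0.925 m from the base axis. Payload 12.5 kg.
Tool frame: the origin (TCP) lies midway between the tips of the shut fingers; the grasp point (between the pads) lies arm.grasp_offset behind it (arm.grasp_offset is the distance from the TCP to the grasp point, in m); x points along the fingers, z is the direction in which the jaws open and shut, and the axes are right-handed (so a half turn about x gives the same grasp; the last joint's range is limited). The gripper opens to 95 mm and grips with 3 to 60 N. Pads are 20 mm wide; open, the fingers measure 119 mm over their backs; the gripper's body (75 mm by 180 mm) begins 59 mm behind the grasp point.
Start: joints at [1.238, 0.491, 1.559, -0, 1.092, -0.106], TCP at [0.141, 0.609, 0.191] pointing down, gripper open.
Joint ranges: [-3.1, 3.1], [-0.84, 2.19], [0.05, 2.79], [-1.13, 4.28], [0.06, 2.93], [-2.69, 2.69]. Speed limits (rad/s): [2.22, 2.22, 2.79, 3.14, 3.14, 3.14].

## Interface

Orientations are given as a unit quaternion [x, y, z, w].
In Python, from rig import arm, imaging, ticket gives the robot as it stands.
- The arm moves only by the tool send_rows, never from a script. Its arguments are lists of equal length, an entry for each row: "dp": the shift along the world's x, y, z in mm, a list of three; "roll": the turn about the world's z in degrees; "grip": the finger opening in mm, from 0 to 95.1. A call has 1 to 10 rows; each row is the pose to reach, as a shift and turn from the pose commanded when the call began; what a row does not reach only later rows make up. A row lasts 1/10 s, in which the tool goes at most 50 mm and 8.59 degrees, less where a joint would pass 70% of its speed; a pose out of reach is approached as far as the arm can. A call with a gripper value outside its range is refused whole. The fingers move at their own pace and stop on an object; "grip_force" is the grip in N (left out, the last holds). Time passes only in rows, so rows that repeat a pose let the fingers close. It gives the time, the measured TCP pose, the force and the opening at its end, in the units of the state.
- arm.observe(): the state, without advancing time (a new reading comes with each control period).
- imaging.grab_frame(name): name is "side" or "top" or "wrist"; returns (picture, depth): 420x560x3 uint8, red, green, blue; 420x560 float32, m along the optical axis (not along the pixel's ray), 0 where there is no reading.
- imaging.calibration(name): a dict with "K" (3x3 intrinsics, pixels), "rvec" (rotation vector, rad) and "tvec" (3), from world to camera coordinates, as OpenCV has them. Camera axes: x right, y down, z forward; pixel columns grow to the right and rows downward; lengths in m; the calibration is good to about 2 mm. A picture is of the moment at which its call begins: read the wrist's pose just before it. calibration takes no time and is no camera call; for the wrist camera it gives the pose at the moment of the call.
- ticket.sign_off(): hands the job in, once; it reports no verdict.
The state is a dict: "clock": time; "q": joint angles; "qvel": joint speeds; "effort": joint torques, N m; "tool_pos": TCP position; "ee_rot": TCP orientation; "force": force on the tool from outside, world axes, zero at the start; "wrist_torque": the same for the moment, N m; "gripper_width": finger opening in m.
Only numpy, scipy, OpenCV 4.12 (cv2) and the standard library are available. Lean on these libraries where they do the work, as an engineer would, in place of code of your own. Each camera call takes 0.05 s, during which the arm holds its last target.

## Working session

There is one attempt and no reset: what is moved stays moved. The work goes in short steps, Python scripts to look and compute and a tool call to move; the robot and the scene stay as the last step left them, time stands still between calls to the robot, and variables do not carry over. Pictures are saved under pics/ and viewed, and the job is handed in when it is done.

Besides the shell and the picture viewer there is one more tool, called after "Call:" as name([rows], argument=value, ...), one row to a line, values as JSON. send_rows: Moves the arm, as the interface text tells. Its arguments: {"type":"object","properties":{"dp":{"type":"array","items":{"type":"array","items":{"type":"number"}}},"roll":{"type":"array","items":{"type":"number"}},"grip":{"type":"array","items":{"type":"number"}},"grip_force":{"type":"number"}},"required":["dp","roll","grip"]}

```bash
mkdir -p pics; ls
python3 - <<'E'
from rig import arm, imaging
import cv2,numpy as np
print(arm.observe(), arm.grasp_offset)
for n in("top","side"):
    p,d=imaging.grab_frame(n); cv2.imwrite(f"pics/{n}0.png",p[:,:,::-1]); np.savez(f"pics/{n}0.npz",p=p,d=d,**imaging.calibration(n))
    print(n,imaging.calibration(n))
E
```

```text
pics
{'clock': 0.0, 'q': array([ 1.23841431e+00,  4.91550473e-01,  1.55945662e+00, -4.33706401e-06,
        1.09168939e+00, -1.05600178e-01]), 'qvel': array([-0.00010761,  0.00050179,  0.00079785,  0.00023409, -0.00028015,
        0.00036584]), 'effort': array([-9.53935751e-05, -6.12639070e+01, -2.58184719e+01,  6.92586112e-02,
        4.82360681e-02, -1.03970715e-04]), 'tool_pos': array([0.14041695, 0.60874398, 0.19026494]), 'ee_rot': array([-0.44042607,  0.55369117,  0.44000495,  0.553034  ]), 'force': array([ 0.18598586, -0.38178121, -0.15138783]), 'wrist_torque': array([0.05025832, 0.02085416, 0.01279455]), 'gripper_width': 0.09504404728904303} 0.0188
top {'K': array([[529.73507807,   0.        , 282.7376609 ],
       [  0.        , 529.73507807, 220.07049973],
       [  0.        ,   0.        ,   1.        ]]), 'rvec': array([ 2.18184156, -2.1509186 ,  0.06835161]), 'tvec': array([0.03679536, 0.62660562, 1.12616132])}
side {'K': array([[412.7728774 ,   0.        , 280.08605061],
       [  0.        , 412.7728774 , 213.47369302],
       [  0.        ,   0.        ,   1.        ]]), 'rvec': array([ 0.10908198, -2.58760128,  1.72495359]), 'tvec': array([0.60780222, 0.10365807, 1.05758413])}
```

View pics/top0.png

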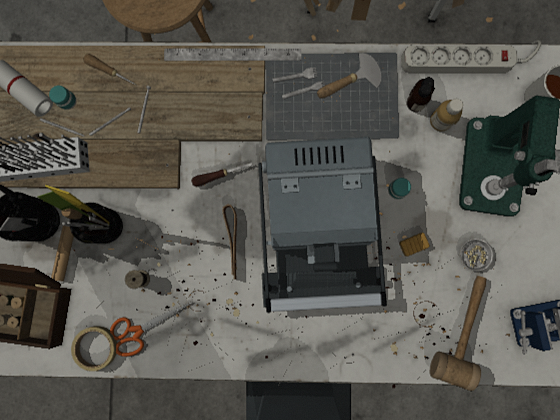

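View pics/side0.png

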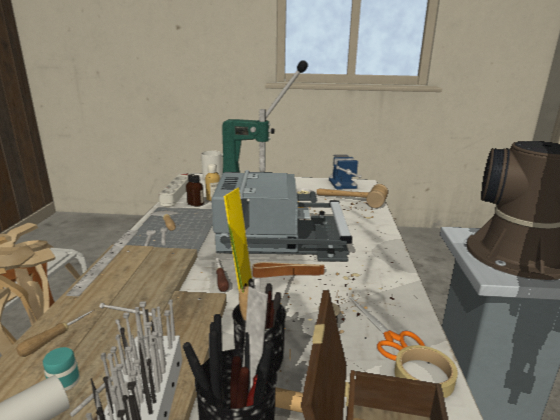

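```bash
cat > h.py <<'E'
import numpy as np,cv2
def W(z,u,v,d=None,n=0):
    R=cv2.Rodrigues(z['rvec'])[0];K=z['K']
    if d is None: d=float(np.median(z['d'][v-n:v+n+1,u-n:u+n+1]))
    c=np.linalg.inv(K)@[u,v,1]*d
    return R.T@(c-z['tvec'])
def Wz(z,u,v,h):
    R=cv2.Rodrigues(z['rvec'])[0];C=-R.T@z['tvec'];r=R.T@np.linalg.inv(z['K'])@[u,v,1]
    return C+r*(h-C[2])/r[2]
def P(z,X):
    return cv2.projectPoints(np.array(X,float).reshape(-1,1,3),z['rvec'],z['tvec'],z['K'],None)[0][:,0]
E
python3 - <<'E'
import numpy as np,cv2
p=np.load('pics/top0.npz')['p'][130:320,250:400,::-1]
p=np.clip(p.astype(float)*1.6,0,255).astype('uint8')
cv2.imwrite('pics/c0.png',cv2.resize(p[90:],None,fx=5,fy=5,interpolation=cv2.INTER_CUBIC))
from h import *
z=np.load('pics/top0.npz')
for u,v in[(271,305),(290,303),(325,301),(360,298),(380,297),(325,253),(320,210),(320,230)]: print(u,v,W(z,u,v).round(4))
E
```

```text
271 305 [0.4451 0.0666 0.0629]
290 303 [0.4499 0.0271 0.0627]
325 301 [ 0.4552 -0.0456  0.0622]
360 298 [ 0.4627 -0.118   0.0639]
380 297 [ 0.4652 -0.1599  0.0602]
325 253 [ 0.5534 -0.0414  0.1219]
320 210 [ 0.6357 -0.0292  0.1533]
320 230 [ 0.5967 -0.0294  0.1566]
```

View pics/c0.png

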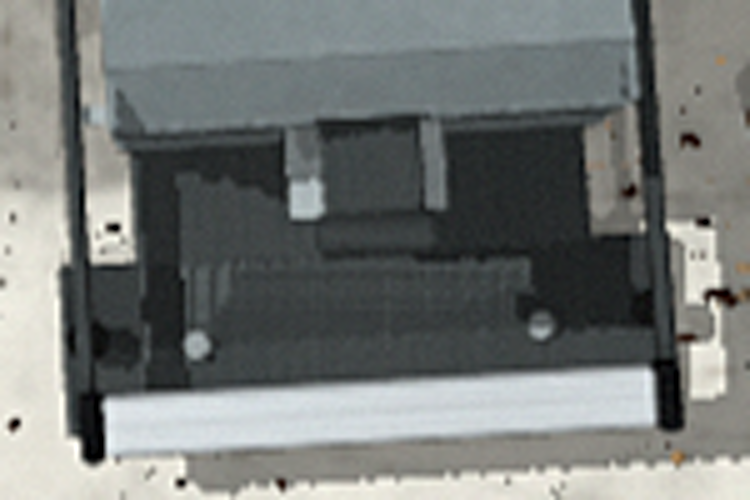

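Run:
```python
import numpy as np
from h import *
z=np.load('pics/top0.npz')
c=lambda x,y,h:Wz(z,250+(x+.5)/5-.5,220+(y+.5)/5-.5,h)
A=[c(102,400,.065),c(108,458,.065),c(655,366,.065),c(657,424,.065)]
for a in A:print(a.round(4))
m=sum(A)/4; dv=(A[0]+A[1]-A[2]-A[3])/2;print('mid',m,np.linalg.norm(dv)); yaw=np.arctan2(-dv[0],dv[1]);print('yaw bar',yaw)
for x,y in[(78,430),(683,395)]:print('cap',c(x,y,.062).round(4))
# roll ends / tongue
for x,y,h in[(317,235,.118),(438,230,.118),(317,235,.127),(438,230,.127),(288,200,.118),(446,195,.118)]:print('roll',(x,y),c(x,y,h).round(4))
for x,y in [(305,200),(434,170),(370,180),(375,232),(350,232),(400,232),(305,150)]:
  u,v=250+x//5,220+y//5; print('d',(x,y),(u,v),W(z,u,v).round(4))
# hood side edges & long dark arms
ex=np.array([np.cos(yaw),np.sin(yaw)]);ey=np.array([-ex[1],ex[0]])
print('predicted grip',m[:2]+ex*.074)
```

```text
[0.4564 0.0688 0.065 ]
[0.4325 0.0659 0.065 ]
[ 0.4742 -0.1604  0.065 ]
[ 0.4503 -0.1612  0.065 ]
mid [ 0.45335152 -0.04671088  0.065     ] 0.22885556030327342
yaw bar 0.07784156888161159
cap [0.4436 0.0788 0.062 ]
cap [ 0.4622 -0.1724  0.062 ]
roll (317, 235) [ 0.5262 -0.018   0.118 ]
roll (438, 230) [ 0.5289 -0.066   0.118 ]
roll (317, 235) [ 0.5262 -0.0177  0.127 ]
roll (438, 230) [ 0.5289 -0.0653  0.127 ]
roll (288, 200) [ 0.5399 -0.0063  0.118 ]
roll (446, 195) [ 0.5428 -0.0691  0.118 ]
d (305, 200) (311, 260) [ 0.5397 -0.0152  0.0741]
d (434, 170) (336, 254) [ 0.5528 -0.0667  0.0761]
d (370, 180) (324, 256) [ 0.5475 -0.0395  0.1203]
d (375, 232) (325, 266) [ 0.5277 -0.0413  0.1271]
d (350, 232) (320, 266) [ 0.5276 -0.0313  0.1302]
d (400, 232) (330, 266) [ 0.5279 -0.0508  0.1313]
d (305, 150) (311, 250) [ 0.5604 -0.015   0.0752]
predicted grip [ 0.52712744 -0.04095642]
```

Run:
```python
import numpy as np
from h import *
from rig import arm
from scipy.spatial.transform import Rotation as R
o=arm.observe();M=R.from_quat(o['ee_rot']).as_matrix();print(M.round(3))
jaw=M[:,2]; a=np.degrees(np.arctan2(jaw[1],jaw[0])); t=90+np.degrees(.075); print('roll needed',(t-a+90)%180-90)
z=np.load('pics/top0.npz')
v,u=np.mgrid[0:420,0:560]; d=z['d']; Rm=cv2.Rodrigues(z['rvec'])[0]
X=np.stack([(u-z['K'][0,2])/z['K'][0,0]*d,(v-z['K'][1,2])/z['K'][1,1]*d,d],-1); X=(X-z['tvec'])@Rm
for y0 in np.arange(-.2,.65,.05):
  row=[]
  for x0 in np.arange(.2,.75,.05):
    m=(d>0)&(abs(X[...,0]-x0-.025)<.025)&(abs(X[...,1]-y0-.025)<.025)
    row.append('%5.2f'%X[m][:,2].max() if m.any() else '  -  ')
  print('%.2f'%y0,*row)
```

```text
[[-0.    -0.974  0.225]
 [-0.001  0.225  0.974]
 [-1.     0.    -0.001]]
roll needed 17.28981940172389
-0.20   -    0.01  0.01  0.01  0.07  0.07  0.06  0.06  0.06  0.06  0.06
-0.15   -    0.01  0.01  0.01  0.07  0.07  0.02  0.15  0.16  0.16  0.16
-0.10   -    0.01  0.01  0.01  0.07  0.07  0.13  0.16  0.16  0.16  0.17
-0.05   -    0.01  0.01  0.01  0.07  0.07  0.13  0.16  0.16  0.16  0.16
-0.00   -    0.01  0.01  0.01  0.07  0.07  0.02  0.16  0.16  0.16  0.16
0.05   -    0.01  0.01  0.01  0.07  0.07  0.06  0.16  0.16  0.16  0.16
0.10   -    0.01  0.01  0.01  0.01  0.03  0.03  0.01  0.03  0.01  0.02
0.15   -    0.01  0.01  0.01  0.01  0.03  0.03  0.03  0.03  0.03  0.03
0.20   -    0.01  0.01  0.01  0.01  0.01  0.01  0.01  0.01  0.01  0.03
0.25   -    0.01  0.01  0.01  0.01  0.01  0.01  0.01  0.01  0.03  0.03
0.30   -    0.01  0.01  0.01  0.01  0.06  0.06  0.01  0.01  0.03  0.03
0.35   -    0.01  0.02  0.01  0.02  0.06  0.06  0.01  0.01  0.03  0.03
0.40   -    0.03  0.03  0.03  0.01  0.01  0.01  0.15  0.30  0.30  0.03
0.45   -    0.03  0.03  0.03  0.01  0.01  0.01  0.15  0.26  0.25  0.15
0.50   -    0.01  0.06  0.07  0.07  0.16  0.19  0.11  0.22  0.03  0.15
0.55   -    0.01  0.06  0.07  0.06  0.14  0.19  0.22  0.21  0.18  0.16
0.60   -    0.01  0.01  0.07  0.05  0.12  0.13  0.11  0.12  0.15  0.15
```

Call:
send_rows([
  [27,-30,0],
  [54,-60,0],
  [81,-90,0],
  [108,-120,0],
  [135,-150,0],
  [162,-180,0],
  [190,-209,0],
  [212,-249,0],
  [234,-289,0],
  [256,-329,0],
], roll=[1.7,3.4,5.1,6.8,8.5,10.2,11.9,13.6,15.3,17.3], grip=[0,0,0,0,0,0,0,0,0,0], grip_force=30)

```text
clock: 1.1
tool_pos: [0.397, 0.2783, 0.1907]
ee_rot: [-0.519, 0.481, 0.519, 0.48]
force: [0.8, 0.3, 0.2]
gripper_width: 0.0204
```

Call:
send_rows([
  [10,-42,0],
  [20,-84,0],
  [30,-126,0],
  [40,-168,0],
  [50,-210,0],
  [56,-252,0],
  [56,-294,-20],
  [56,-326,-40],
  [56,-326,-70],
  [56,-326,-91],
], roll=[0,0,0,0,0,0,0,0,0,0], grip=[0,0,0,0,0,0,0,0,0,0])

```text
clock: 2.1
tool_pos: [0.4519, -0.047, 0.0984]
ee_rot: [-0.517, 0.482, 0.518, 0.481]
force: [0.5, -0.3, -0.2]
gripper_width: 0.0004
```

Call:
send_rows([
  [0,0,-5],
  [0,0,-10],
  [0,0,-10],
], roll=[0,0,0], grip=[0,0,0])

```text
clock: 2.4
tool_pos: [0.4527, -0.0458, 0.0901]
ee_rot: [0.519, -0.481, -0.519, -0.481]
force: [0.0, -0.4, 0.1]
gripper_width: 0.0004
```

Run:
```python
from rig import arm, imaging
import cv2,numpy as np
from h import *
o=arm.observe();print(o['clock'],o['tool_pos'],o['force'],o['gripper_width'])
ims=[]
for n in("wrist","side"):
    c=imaging.calibration(n);p,d=imaging.grab_frame(n); np.savez(f"pics/{n}1.npz",p=p,d=d,**c)
    print(n, P(c,[o['tool_pos'],[.4534,-.0467,.065]]))
    ims.append(p)
cv2.imwrite('pics/w1.png',ims[0][:,:,::-1]); 
s=np.clip(ims[1][150:280,190:380,::-1]*1.5,0,255).astype('uint8');cv2.imwrite('pics/s1.png',cv2.resize(s,None,fx=4,fy=4,interpolation=cv2.INTER_CUBIC))
```

```text
2.4 [ 0.45270795 -0.04580761  0.09007137] [ 0.02115491 -0.40005646  0.12163892] 0.00039995180918099484
wrist [[281.30649488 243.86421251]
 [279.64864545 230.37182263]]
side [[340.87664854 207.47138638]
 [339.93291843 216.03663234]]
```

View pics/w1.png

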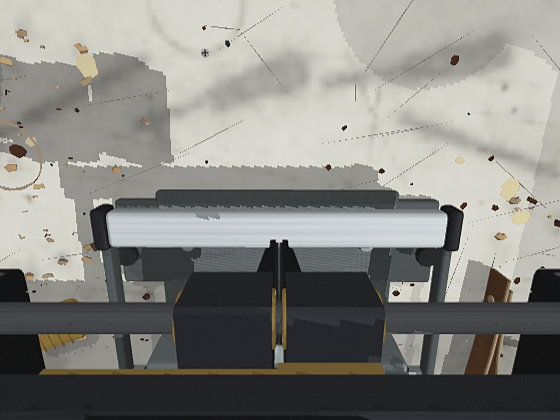

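View pics/s1.png

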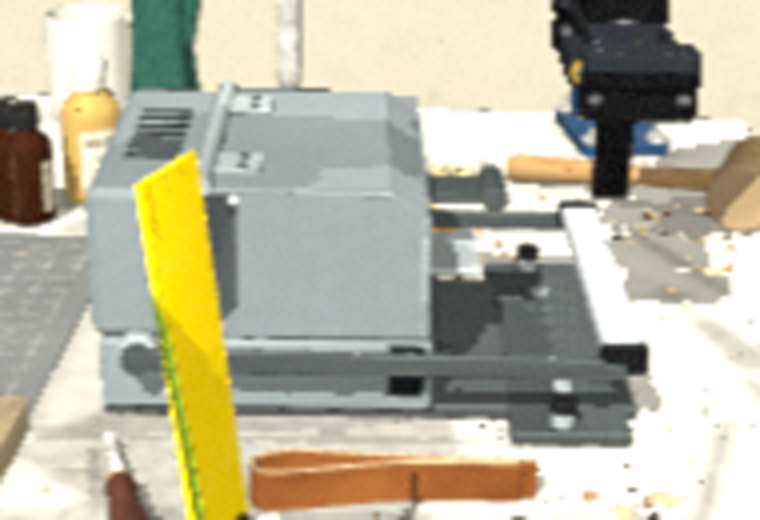

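Call:
send_rows([
  [0,-2,-8],
  [0,-2,-16],
  [0,-2,-22],
  [0,-2,-26],
  [0,-2,-30],
  [0,-2,-34],
  [0,-2,-34],
], roll=[0,0,0,0,0,0,0], grip=[0,0,0,0,0,0,0])

```text
clock: 3.2
tool_pos: [0.4523, -0.0479, 0.0554]
ee_rot: [-0.518, 0.481, 0.519, 0.481]
force: [0.5, -0.4, 0.5]
gripper_width: 0.0001
```

Call:
send_rows([
  [0,0,-2],
  [0,0,-4],
  [0,0,-6],
  [0,0,-6],
], roll=[0,0,0,0], grip=[0,0,0,0])

```text
clock: 3.6
tool_pos: [0.4524, -0.048, 0.0497]
ee_rot: [-0.518, 0.481, 0.519, 0.481]
force: [-0.3, -0.1, -0.5]
gripper_width: 0.0006
```

```bash
cat > look.py <<'E'
import sys
from rig import arm, imaging
import cv2,numpy as np
from h import *
k=sys.argv[1]
o=arm.observe();print(o['clock'],o['tool_pos'],o['force'],o['gripper_width'])
for n in sys.argv[2:]:
    c=imaging.calibration(n);p,d=imaging.grab_frame(n); np.savez(f"pics/{n}{k}.npz",p=p,d=d,**c)
    if n=='side': p=cv2.resize(np.clip(p[120:280,190:390]*1.4,0,255).astype('uint8'),None,fx=4,fy=4,interpolation=cv2.INTER_CUBIC)[:600]
    if n=='top': p=cv2.resize(np.clip(p[120:320,240:410]*1.4,0,255).astype('uint8'),None,fx=3,fy=3,interpolation=cv2.INTER_CUBIC)
    cv2.imwrite(f'pics/v{n}{k}.png',p[:,:,::-1])
E
python3 look.py 2 wrist side
```

```text
3.6 [ 0.45244692 -0.04797064  0.04970285] [-0.34672022 -0.14298936 -0.45415238] 0.0005848522353900573
```

View pics/vwrist2.png

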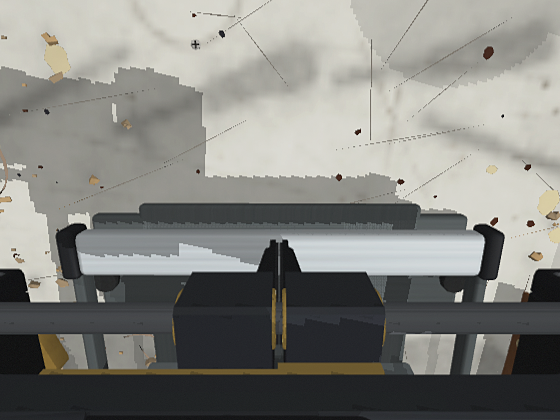

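View pics/vside2.png

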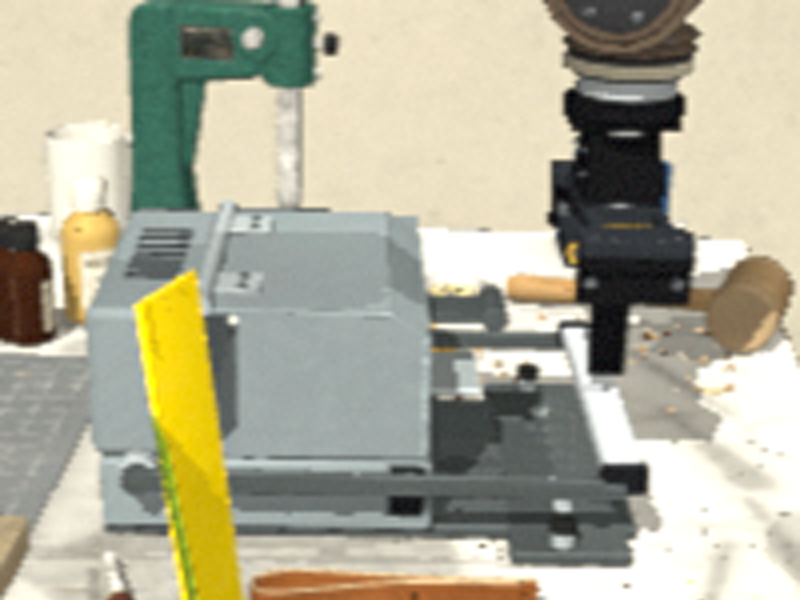

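Run:
```python
import numpy as np
from h import *
for f in('wrist2','wrist1'):
  z=np.load(f'pics/{f}.npz')
  print(f)
  pts=[(110,255),(200,255),(240,250),(281,245),(281,260),(320,250),(380,255),(450,255)] if f=='wrist2' else [(130,230),(200,230),(281,225),(281,248),(380,230),(430,230)]
  for u,v in pts:print((u,v),W(z,u,v,n=1).round(4))
z=np.load('pics/side2.npz')
for x,y in[(600,420),(615,450),(590,390),(608,365),(605,350)]:
  u,v=190+x//4,120+y//4;print((u,v),W(z,u,v).round(4))
print(P(np.load('pics/wrist2.npz'),[[.4524,-.048,.0497],[.4524,-.048,.0685]]))
```

```text
wrist2
(110, 255) [ 0.4611 -0.1443  0.0626]
(200, 255) [ 0.4573 -0.0937  0.0626]
(240, 250) [ 0.4525 -0.0713  0.0627]
(281, 245) [ 0.4414 -0.0492  0.0782]
(281, 260) [ 0.4418 -0.0492  0.0954]
(320, 250) [ 0.4492 -0.0265  0.0626]
(380, 255) [0.45   0.0077 0.062 ]
(450, 255) [0.4469 0.047  0.0623]
wrist1
(130, 230) [ 0.4617 -0.1475  0.0624]
(200, 230) [ 0.4582 -0.1003  0.0622]
(281, 225) [ 0.4504 -0.046   0.0626]
(281, 248) [ 0.4413 -0.0471  0.1234]
(380, 230) [0.4489 0.0208 0.0628]
(430, 230) [0.4465 0.0546 0.0625]
(340, 225) [0.4564 0.0089 0.0635]
(343, 232) [0.4516 0.0516 0.064 ]
(337, 217) [ 0.4615 -0.0399  0.0647]
(342, 211) [ 0.449  -0.0467  0.0798]
(341, 207) [ 0.4528 -0.0416  0.0931]
[[281.25404344 243.81362555]
 [281.47936348 256.96231319]]
```

Run:
```python
import numpy as np
from h import *
z=np.load('pics/wrist2.npz')
print(P(z,[[.4414,-.048,h] for h in(.05,.0626,.08)]))
print(P(np.load('pics/side2.npz'),[[.4524,-.048,.0497],[.4524,-.036,.0497],[.4524,-.048,.0626]]))
for v in range(232,262,3):print(v,[W(z,u,v).round(3).tolist() for u in(270,276,281,288)])
p=np.clip(z['p'][200:290,210:350,::-1]*1.5,0,255).astype('uint8');cv2.imwrite('pics/c2.png',cv2.resize(p,None,fx=5.5,fy=5.5,interpolation=cv2.INTER_CUBIC))
```

```text
[[282.68093834 226.66352502]
 [282.91951628 234.28043564]
 [283.30291466 246.52092732]]
[[339.88121221 221.09429877]
 [340.144758   222.89532673]
 [340.21731072 216.68782171]]
232 [[0.442, -0.055, 0.058], [0.442, -0.052, 0.059], [0.442, -0.049, 0.058], [0.441, -0.045, 0.058]]
235 [[0.443, -0.055, 0.06], [0.443, -0.052, 0.061], [0.443, -0.049, 0.06], [0.442, -0.045, 0.062]]
238 [[0.445, -0.055, 0.061], [0.444, -0.052, 0.062], [0.444, -0.049, 0.062], [0.444, -0.045, 0.062]]
241 [[0.441, -0.055, 0.076], [0.446, -0.052, 0.062], [0.445, -0.049, 0.063], [0.445, -0.045, 0.063]]
244 [[0.441, -0.055, 0.079], [0.442, -0.052, 0.076], [0.441, -0.049, 0.077], [0.447, -0.045, 0.063]]
247 [[0.44, -0.055, 0.084], [0.442, -0.052, 0.08], [0.442, -0.049, 0.08], [0.44, -0.046, 0.085]]
250 [[0.441, -0.055, 0.087], [0.443, -0.052, 0.082], [0.441, -0.049, 0.085], [0.44, -0.046, 0.086]]
253 [[0.44, -0.055, 0.092], [0.442, -0.052, 0.087], [0.442, -0.049, 0.087], [0.44, -0.046, 0.091]]
256 [[0.44, -0.054, 0.095], [0.442, -0.052, 0.091], [0.441, -0.049, 0.092], [0.44, -0.046, 0.095]]
259 [[0.441, -0.054, 0.098], [0.442, -0.052, 0.095], [0.441, -0.049, 0.095], [0.44, -0.046, 0.097]]
```

View pics/c2.png

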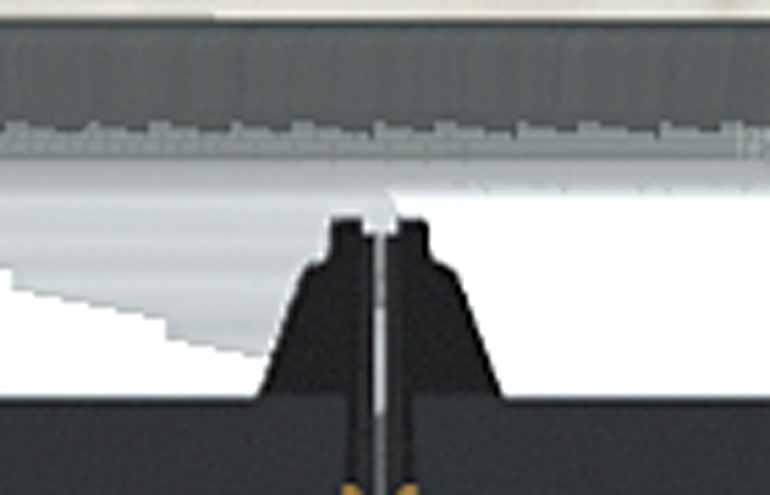

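Call:
send_rows([
  [0,0,-3],
  [0,0,-6],
  [0,0,-9],
  [0,0,-12],
  [0,0,-12],
], roll=[0,0,0,0,0], grip=[0,0,0,0,0])

```text
clock: 4.2
tool_pos: [0.4524, -0.048, 0.0376]
ee_rot: [-0.518, 0.481, 0.519, 0.481]
force: [0.3, -0.3, 2.8]
gripper_width: 0.0004
```

Call:
send_rows([
  [0,0,-3],
  [0,0,-6],
  [0,0,-6],
], roll=[0,0,0], grip=[0,0,0])

```text
clock: 4.5
tool_pos: [0.4523, -0.048, 0.0316]
ee_rot: [-0.518, 0.481, 0.519, 0.481]
force: [-2.5, 0.1, 3.1]
gripper_width: 0.0004
```

```bash
python3 look.py 3 wrist
```

```text
4.5 [ 0.4522987  -0.04795106  0.03155572] [-2.50920817  0.1092391   3.07805125] 0.00041125277006501455
```

View pics/vwrist3.png

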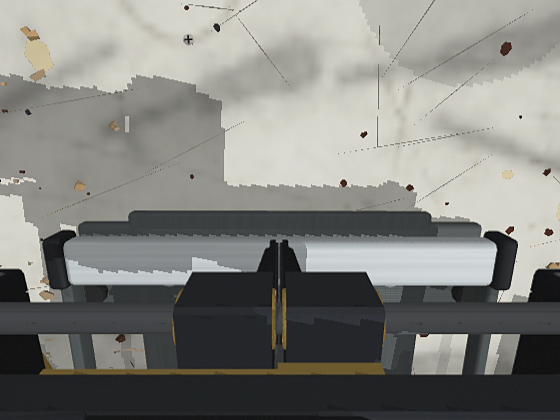

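```bash
cat > barz.py <<'E'
import sys,numpy as np
from h import *
z=np.load(f'pics/{sys.argv[1]}.npz')
for u in(90,150,210,240,330,390,450,475):
  v=int(sys.argv[2]); print(u,W(z,u,v,n=1).round(4))
E
python3 barz.py wrist3 258
```

```text
90 [ 0.458  -0.1493  0.0558]
150 [ 0.4556 -0.1176  0.0558]
210 [ 0.4533 -0.086   0.0556]
240 [ 0.4521 -0.0701  0.0557]
330 [ 0.4484 -0.0226  0.056 ]
390 [0.4462 0.0092 0.0557]
450 [0.4438 0.0408 0.0558]
475 [0.4431 0.0544 0.0551]
```

Call:
send_rows([
  [0,0,-3],
  [0,0,-5],
  [0,0,-6],
  [0,0,-6],
], roll=[0,0,0,0], grip=[0,0,0,0])

```text
clock: 4.95
tool_pos: [0.4523, -0.0479, 0.0257]
ee_rot: [-0.518, 0.481, 0.519, 0.481]
force: [-2.8, -0.6, 2.7]
gripper_width: 0.0005
```

```bash
python3 look.py 4 wrist;python3 barz.py wrist4 262
```

```text
4.95 [ 0.45232299 -0.04794302  0.02566546] [-2.80394552 -0.62809387  2.70557465] 0.00046529621073178816
90 [ 0.4604 -0.1496  0.0498]
150 [ 0.458  -0.1177  0.0498]
210 [ 0.4555 -0.0858  0.0501]
240 [ 0.4543 -0.07    0.05  ]
330 [ 0.451  -0.0222  0.0497]
390 [0.4484 0.0095 0.0501]
450 [0.446  0.0412 0.05  ]
475 [0.4454 0.055  0.0493]
```

Call:
send_rows([
  [0,0,-1],
  [0,0,-2],
  [0,0,-2],
], roll=[0,0,0], grip=[0,0,0])

```text
clock: 5.3
tool_pos: [0.4524, -0.048, 0.0239]
ee_rot: [-0.518, 0.481, 0.519, 0.481]
force: [-4.1, -0.0, 6.8]
gripper_width: 0.0004
```

Call:
send_rows([
  [0,0,-1],
  [0,0,-2],
  [0,0,-2],
], roll=[0,0,0], grip=[0,0,0])

```text
clock: 5.6
tool_pos: [0.4525, -0.048, 0.0233]
ee_rot: [0.519, -0.481, -0.518, -0.481]
force: [-10.1, 0.5, 32.7]
gripper_width: 0.0002
```

Call:
send_rows([
  [0,0,6],
  [0,0,20],
  [0,0,50],
  [0,0,90],
  [0,0,120],
  [0,0,140],
  [0,0,140],
], roll=[0,0,0,0,0,0,0], grip=[0,0,0,40,80,80,80])

```text
clock: 6.3
tool_pos: [0.4541, -0.0483, 0.1641]
ee_rot: [0.52, -0.48, -0.517, -0.482]
force: [-1.1, -0.4, 0.6]
gripper_width: 0.0274
```

```bash
python3 look.py 5 wrist top side; python3 barz.py wrist5 225
```

```text
6.3 [ 0.45412034 -0.04828266  0.16413982] [-1.14167821 -0.41264488  0.59701517] 0.027383129027121075
90 [ 5.159e-01 -2.518e-01  1.000e-04]
150 [ 0.5106 -0.1862  0.0011]
210 [ 0.5025 -0.1196  0.0097]
240 [ 0.5002 -0.0879  0.0096]
330 [0.4929 0.0071 0.01  ]
390 [0.4882 0.0703 0.01  ]
450 [ 4.866e-01  1.389e-01 -2.000e-04]
475 [ 0.4847  0.1663 -0.0007]
```

View pics/vwrist5.png

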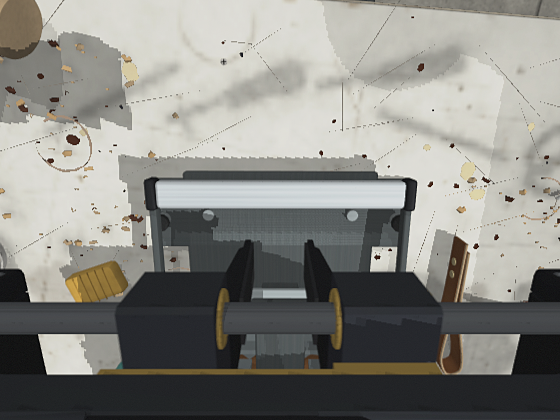

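View pics/vside5.png

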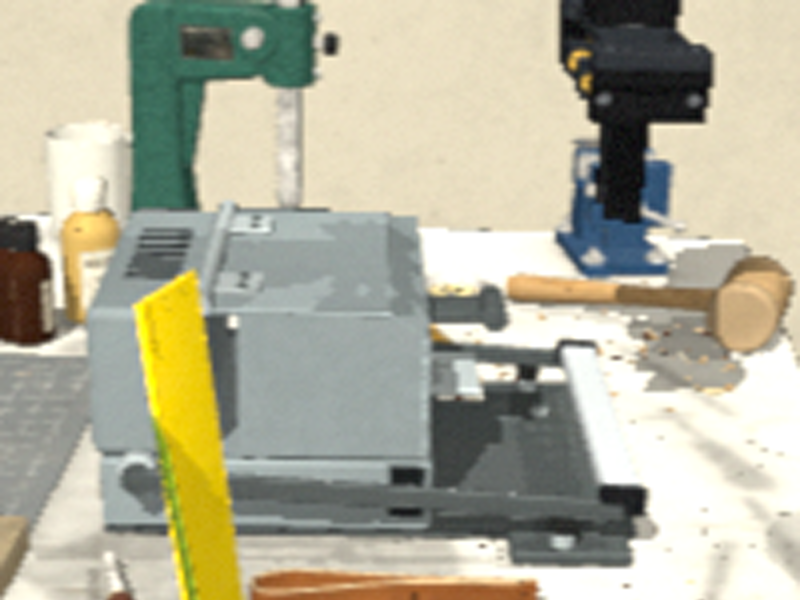

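View pics/vtop5.png

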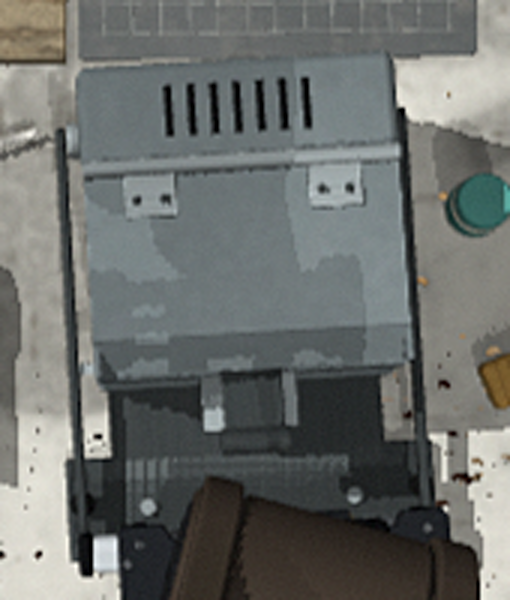

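Call:
send_rows([
  [25,2,0],
  [50,4,0],
  [75,6,0],
  [75,6,0],
  [75,6,0],
], roll=[0,0,0,0,0], grip=[75,75,75,75,75])

```text
clock: 6.95
tool_pos: [0.5268, -0.0418, 0.1603]
ee_rot: [-0.518, 0.481, 0.519, 0.48]
force: [-0.1, -0.1, -0.5]
gripper_width: 0.0741
```

```bash
python3 look.py 6 wrist side
python3 - <<'E'
import numpy as np
from h import *
z=np.load('pics/wrist5.npz')
for u in(165,200,350,400):print(W(z,u,195,n=1).round(4))
z=np.load('pics/side6.npz');print(P(z,[[.528,-.042,h] for h in(.162,.18,.19)]))
p=z['p'][120:230,250:390,::-1];cv2.imwrite('pics/c6.png',cv2.resize(p,None,fx=5.5,fy=5.5,interpolation=cv2.INTER_CUBIC))
E
```

```text
6.95 [ 0.52679197 -0.04178254  0.1602615 ] [-0.07212952 -0.11015839 -0.4634279 ] 0.07406287518212565
[ 0.4622 -0.1543  0.0478]
[ 0.4598 -0.1222  0.0481]
[0.4496 0.0152 0.0476]
[0.4461 0.0609 0.0478]
[[313.63194138 181.0062231 ]
 [313.94964774 174.32936856]
 [314.12795246 170.58215156]]
```

View pics/vwrist6.png

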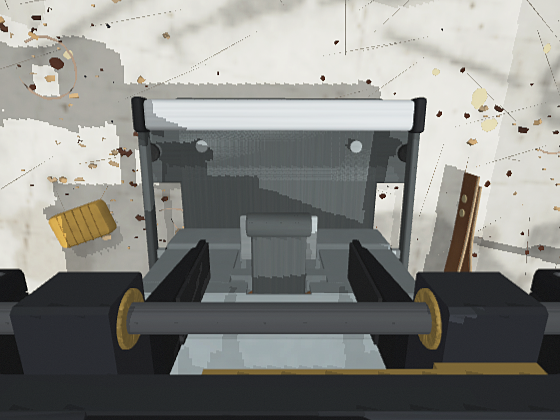

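View pics/c6.png

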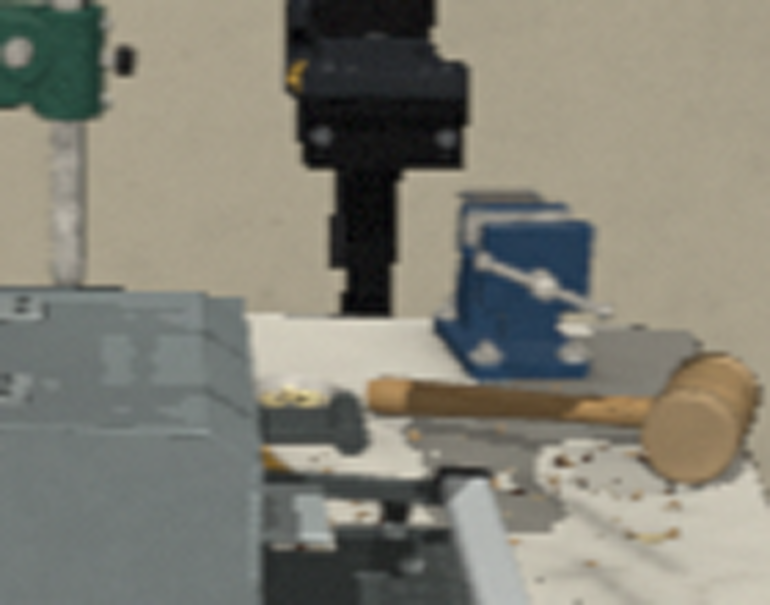

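Run:
```python
import numpy as np
from h import *
z=np.load('pics/side6.npz')
for h in(.16,.17,.18,.19,.2):print(h,P(z,[.527,-.0,h]),P(z,[.527,-.08,h]))
for u,v in[(316,170),(316,174),(316,175),(316,176),(314,176),(316,178)]:print(u,v,W(z,u,v).round(4))
z=np.load('pics/wrist6.npz')
for u,v in[(250,222),(280,222),(305,222),(280,230),(255,230),(305,230),(280,260),(200,245),(360,245),(204,243),(355,243),(230,262),(325,262)]:print(u,v,W(z,u,v).round(4))
c=z['p'][195:300,200:360,::-1];cv2.imwrite('pics/c7.png',cv2.resize(c,None,fx=5,fy=5,interpolation=cv2.INTER_CUBIC))
```

```text
0.16 [[313.99742712 187.01704768]] [[313.97302519 177.31563282]]
0.17 [[314.18130548 183.20410639]] [[314.14449834 173.72416952]]
0.18 [[314.36656992 179.36242324]] [[314.31717714 170.10745405]]
0.19 [[314.55323617 175.49167202]] [[314.49107436 166.46521916]]
0.2 [[314.74132018 171.59152155]] [[314.66620294 162.79719379]]
316 170 [0.5242 0.0046 0.2055]
316 174 [0.5237 0.0014 0.1944]
316 175 [0.5235 0.     0.1914]
316 176 [ 0.5233 -0.0018  0.1883]
314 176 [0.5283 0.0017 0.1892]
316 178 [ 0.5115 -0.5718  0.0023]
250 222 [ 0.5259 -0.0632  0.1266]
280 222 [ 0.524  -0.0427  0.1276]
305 222 [ 0.5231 -0.0255  0.1267]
280 230 [ 0.5303 -0.0422  0.1263]
255 230 [ 0.5311 -0.0594  0.1276]
305 230 [ 0.5288 -0.0249  0.127 ]
280 260 [ 0.5553 -0.0403  0.1211]
200 245 [ 0.5176 -0.0836  0.1917]
360 245 [ 0.512  -0.0034  0.1909]
204 243 [ 0.5186 -0.0827  0.1865]
355 243 [ 0.5117 -0.0056  0.1893]
230 262 [ 0.5762 -0.0806  0.0864]
325 262 [ 0.5706 -0.0011  0.0859]
```

View pics/c7.png

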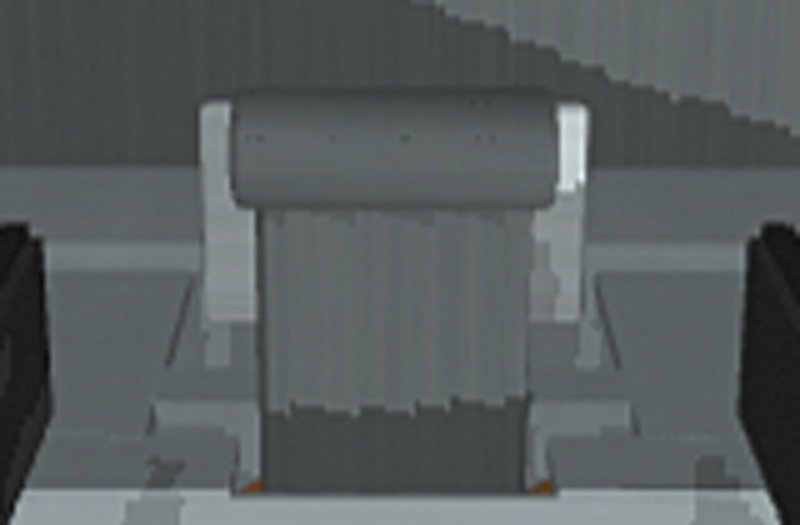

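Call:
send_rows([
  [0,0,-20],
  [0,0,-40],
  [0,0,-60],
  [0,0,-75],
  [0,0,-86],
  [0,0,-86],
], roll=[0,0,0,0,0,0], grip=[72,72,72,72,72,72])

```text
clock: 7.65
tool_pos: [0.5265, -0.0419, 0.0748]
ee_rot: [-0.518, 0.481, 0.519, 0.481]
force: [0.7, 0.3, 0.1]
gripper_width: 0.0719
```

```bash
python3 look.py 7 wrist side
```

```text
7.65 [ 0.52649831 -0.04194235  0.07483239] [0.68312298 0.34756335 0.12776433] 0.07189923764775641
```

View pics/vwrist7.png

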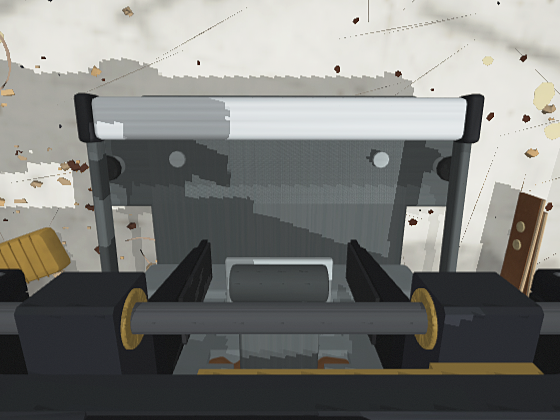

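View pics/vside7.png

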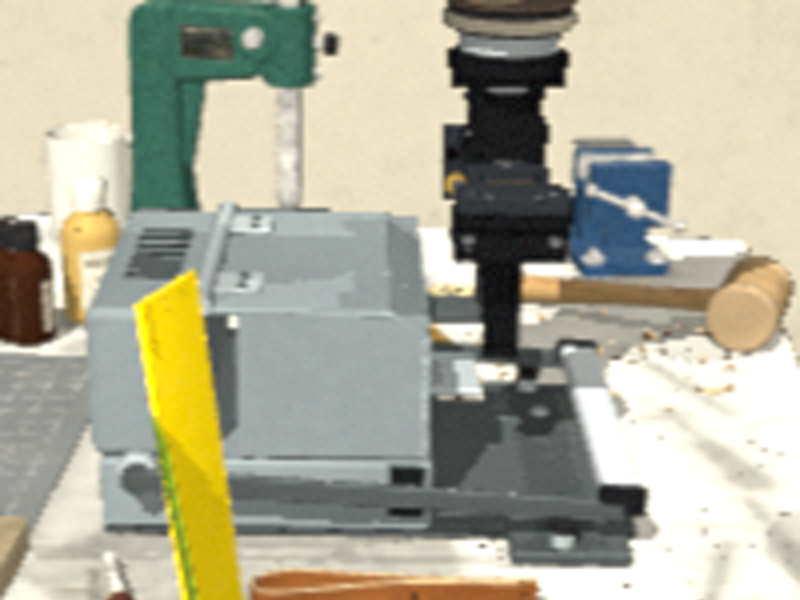

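Call:
send_rows([
  [0,0,0],
  [0,0,0],
  [0,0,0],
  [0,0,0],
  [0,0,0],
  [0,0,0],
], roll=[0,0,0,0,0,0], grip=[30,30,30,30,30,30], grip_force=30)

```text
clock: 8.35
tool_pos: [0.5276, -0.0419, 0.076]
ee_rot: [0.518, -0.481, -0.518, -0.481]
force: [0.2, 1.1, 1.6]
gripper_width: 0.0457
```

```bash
python3 look.py 8 wrist side
```

```text
8.35 [ 0.5275834  -0.04190398  0.07599815] [0.15227542 1.07688301 1.64743748] 0.04568977877433896
```

View pics/vwrist8.png

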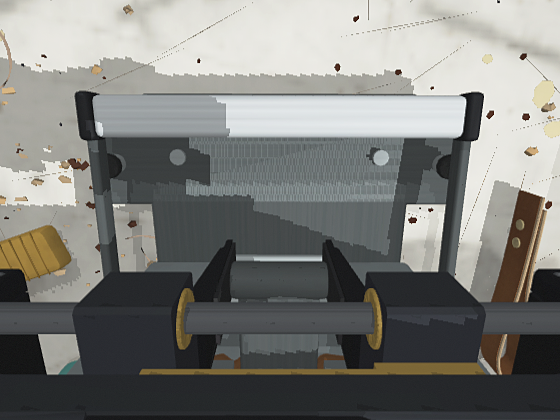

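Call:
send_rows([
  [0,0,5],
  [1,0,10],
  [2,0,15],
  [3,0,20],
  [4,0,23],
  [4,0,23],
], roll=[0,0,0,0,0,0], grip=[30,30,30,30,30,30])

```text
clock: 9.05
tool_pos: [0.5315, -0.0417, 0.0992]
ee_rot: [-0.518, 0.481, 0.519, 0.481]
force: [0.3, 5.4, -4.0]
gripper_width: 0.0459
```

```bash
python3 look.py 9 wrist side
```

```text
9.05 [ 0.53147461 -0.04173889  0.09920036] [ 0.32447794  5.38290096 -4.0199019 ] 0.045944697123569134
```

View pics/vside9.png

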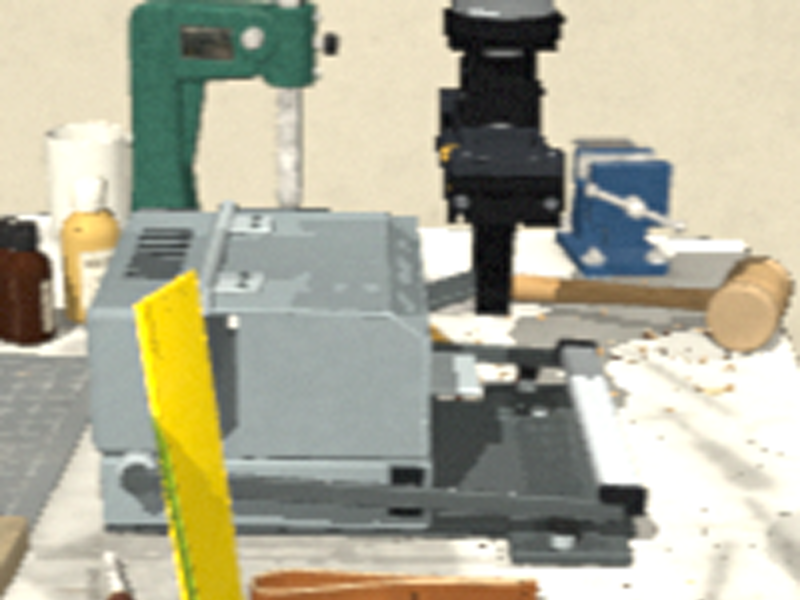

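View pics/vwrist9.png

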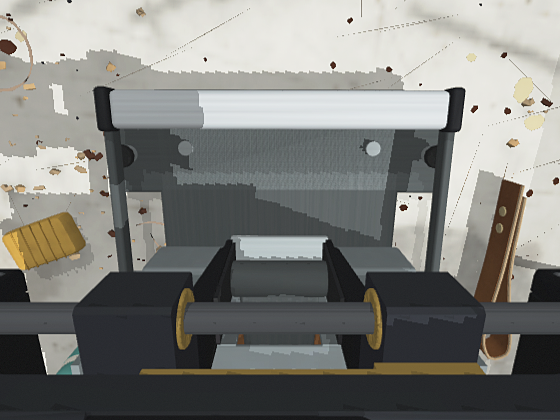

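```bash
python3 -c "
import numpy as np
f=np.radians(-2.7);r=177
for t in range(0,76,3):
  p=f+np.radians(t);d=r*(np.cos(f)-np.cos(p));print(t,round(d*.997,1),round(d*.075,1),round(r*(np.sin(p)-np.sin(f)),1))"
```

```text
0 0.0 0.0 0.0
3 -0.2 -0.0 9.3
6 0.1 0.0 18.5
9 0.9 0.1 27.8
12 2.1 0.2 36.9
15 3.9 0.3 46.0
18 6.1 0.5 55.0
21 8.7 0.7 63.9
24 11.9 0.9 72.6
27 15.4 1.2 81.2
30 19.5 1.5 89.5
33 23.9 1.8 97.6
36 28.8 2.2 105.5
39 34.1 2.6 113.1
42 39.7 3.0 120.4
45 45.8 3.4 127.5
48 52.1 3.9 134.1
51 58.9 4.4 140.5
54 65.9 5.0 146.5
57 73.3 5.5 152.1
60 80.9 6.1 157.3
63 88.8 6.7 162.1
66 97.0 7.3 166.5
69 105.3 7.9 170.4
72 113.9 8.6 173.9
75 122.6 9.2 177.0
```

Call:
send_rows([
  [0,0,9],
  [0,0,18],
  [1,0,28],
  [2,0,37],
  [4,0,46],
  [6,0,55],
  [9,1,64],
  [9,1,64],
], roll=[0,0,0,0,0,0,0,0], grip=[30,30,30,30,30,30,30,30])

```text
clock: 9.95
tool_pos: [0.5398, -0.041, 0.1634]
ee_rot: [-0.518, 0.481, 0.519, 0.48]
force: [-7.4, 0.7, 2.0]
gripper_width: 0.0458
```

```bash
python3 look.py 10 side wrist
```

```text
9.95 [ 0.53984959 -0.0409927   0.16340104] [-7.39294037  0.74118912  1.99650243] 0.045846382163538944
```

View pics/vside10.png

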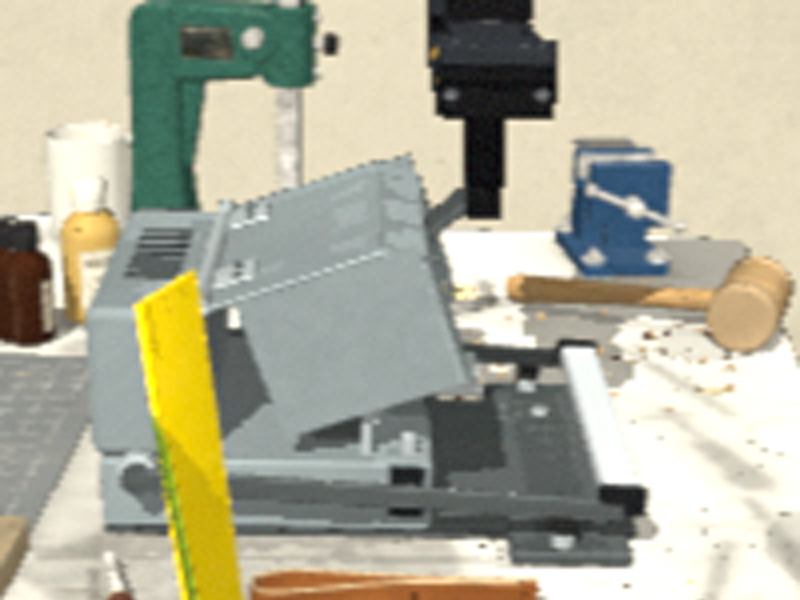

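View pics/vwrist10.png

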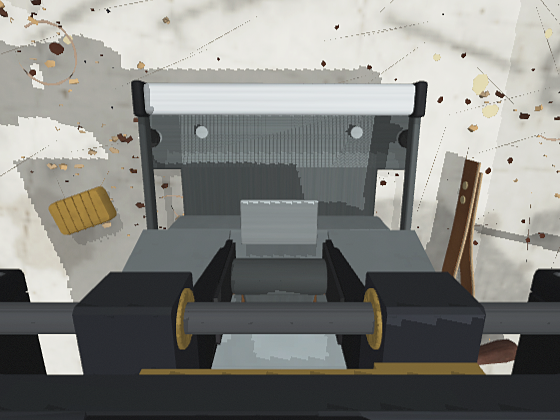

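Call:
send_rows([
  [3,0,9],
  [7,1,17],
  [11,1,26],
  [15,1,34],
  [20,2,42],
  [25,2,49],
  [31,2,57],
  [37,3,64],
  [43,3,70],
  [50,4,77],
], roll=[0,0,0,0,0,0,0,0,0,0], grip=[30,30,30,30,30,30,30,30,30,30])

```text
clock: 11.05
tool_pos: [0.5908, -0.0371, 0.2403]
ee_rot: [-0.518, 0.481, 0.519, 0.481]
force: [-4.7, -2.7, -8.8]
gripper_width: 0.0458
```

```bash
python3 look.py 11 side wrist
```

```text
11.05 [ 0.5907521  -0.03714565  0.24034946] [-4.68446981 -2.68924416 -8.84998757] 0.0458132933464048
```

View pics/vside11.png

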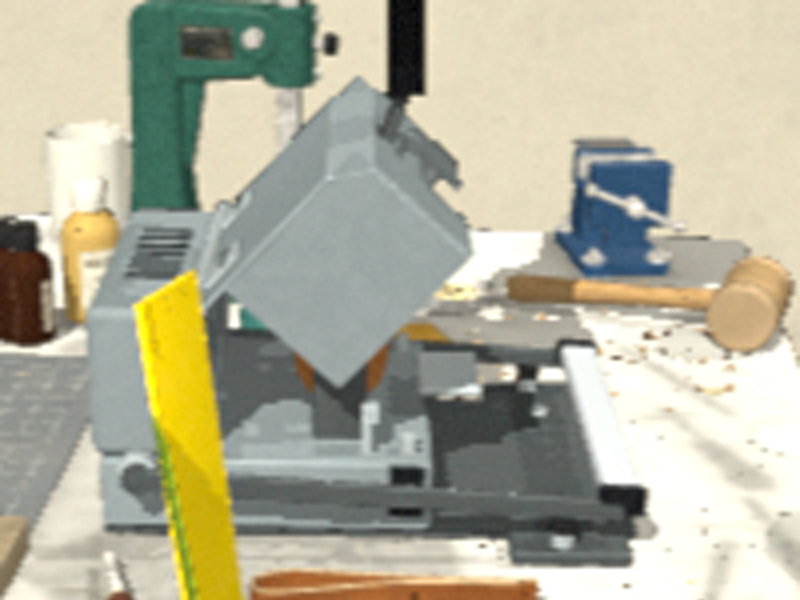

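View pics/vwrist11.png

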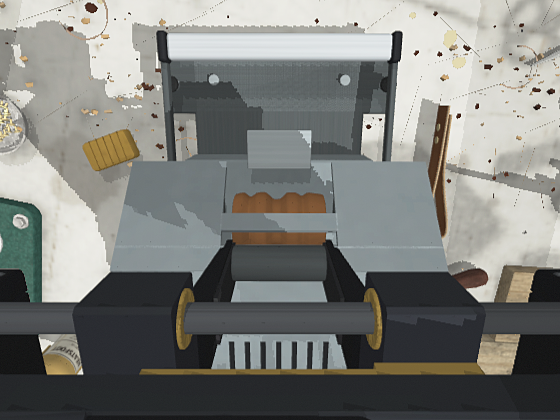

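Call:
send_rows([
  [7,1,6],
  [14,1,12],
  [22,2,17],
  [30,2,22],
  [38,3,26],
  [46,3,30],
  [52,4,32],
  [52,4,32],
], roll=[0,0,0,0,0,0,0,0], grip=[30,30,30,30,30,30,30,30])

```text
clock: 11.95
tool_pos: [0.6433, -0.0333, 0.2733]
ee_rot: [0.519, -0.481, -0.518, -0.481]
force: [-5.7, -2.1, 3.8]
gripper_width: 0.0453
```

```bash
python3 look.py 12 side wrist
python3 - <<'E'
import cv2,numpy as np
z=np.load('pics/side12.npz')
cv2.imwrite('pics/c12.png',cv2.resize(np.clip(z['p'][80:250,200:400,::-1]*1.4,0,255).astype('uint8'),None,fx=3.5,fy=3.5,interpolation=cv2.INTER_CUBIC))
E
```

```text
11.95 [ 0.64326814 -0.0333256   0.27329167] [-5.67811636 -2.06718257  3.8121544 ] 0.045314158325303396
```

View pics/c12.png

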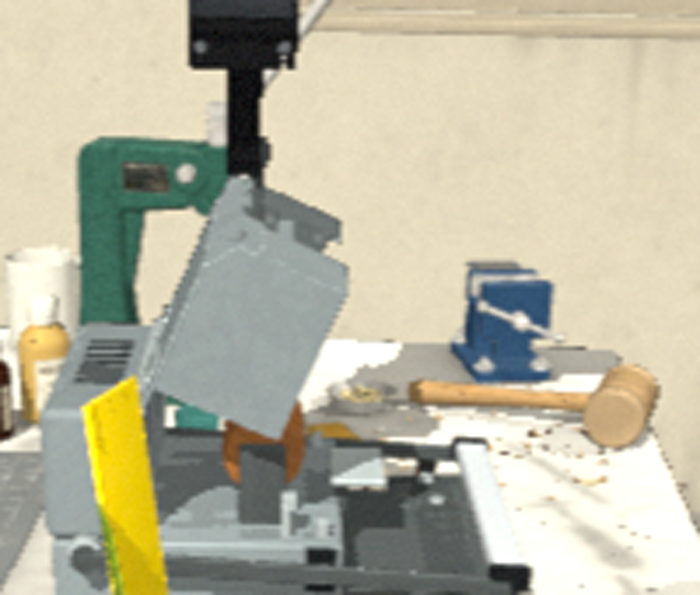

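View pics/vwrist12.png

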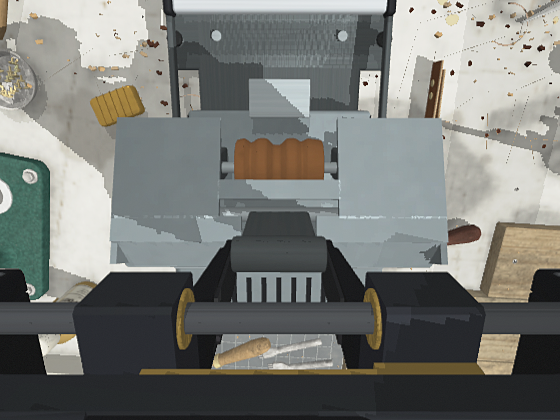

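```bash
cat > ang.py <<'E'
import sys,numpy as np
from h import *
z=np.load(f'pics/{sys.argv[1]}.npz'); 
# side face edge: rear-bottom -> front-bottom corner and front-top, in 3.5x crop of (200,80)
yaw=.075;ex=np.array([np.cos(yaw),np.sin(yaw),0]);ey=np.array([-np.sin(yaw),np.cos(yaw),0])
pl=float(np.dot(ey,[.4534,-.0467,0]))+.1  # refined from depth below
R=cv2.Rodrigues(z['rvec'])[0];C=-R.T@z['tvec']
def pt(x,y):
    return W(z,int(round(200+x/3.5)),int(round(80+y/3.5)))
inn=pt(250,320); pl=ey@inn; print('face y_m',pl, inn)
def on(x,y):
    r=R.T@np.linalg.inv(z['K'])@[200+(x+.5)/3.5-.5,80+(y+.5)/3.5-.5,1]; t=(pl-ey@C)/(ey@r); q=C+t*r; return np.array([ex@q,q[2]])
P_=[tuple(map(float,a.split(','))) for a in sys.argv[2:]]
Q=[on(*a) for a in P_]
for i in range(len(Q)-1):
    d=Q[i+1]-Q[i];print(P_[i],Q[i].round(4),'->',P_[i+1],'len',np.linalg.norm(d).round(4),'ang',np.degrees(np.arctan2(d[1],-d[0])).round(1))
E
python3 ang.py side12 157,390 275,437 348,268 258,243 205,265 157,390
python3 - <<'E'
from h import *
z=np.load('pics/wrist12.npz')
for us,vs in[((125,210),(130,200)),((345,430),(130,200))]:
    Q=np.array([W(z,u,v) for u in range(*us,6) for v in range(*vs,5)]);m=Q.mean(0);n=np.linalg.svd(Q-m)[2][2];n*=np.sign(n[2]);print(m.round(3),n.round(3),np.degrees(np.arctan2(n[2],-n[0])))
E
```

```text
face y_m 0.02190866331085236 [0.62842512 0.06919088 0.21853275]
(157.0, 390.0) [0.6937 0.1687] -> (275.0, 437.0) len 0.086 ang -22.4
(275.0, 437.0) [0.6142 0.136 ] -> (348.0, 268.0) len 0.1269 ang 68.8
(348.0, 268.0) [0.5684 0.2543] -> (258.0, 243.0) len 0.0605 ang 165.0
(258.0, 243.0) [0.6268 0.2699] -> (205.0, 265.0) len 0.0373 ang -156.4
(205.0, 265.0) [0.661 0.255] -> (157.0, 390.0) len 0.0922 ang -110.8
[ 0.603 -0.108  0.25 ] [-0.39  -0.027  0.921] 67.06197863080864
[0.593 0.029 0.25 ] [-0.393 -0.024  0.919] 66.87836173097563
```

Call:
send_rows([
  [0,0,0],
  [0,0,0],
  [0,0,0],
  [0,0,0],
  [0,0,25],
  [0,0,60],
  [0,0,100],
  [0,0,100],
], roll=[0,0,0,0,0,0,0,0], grip=[70,70,70,70,70,70,70,70])

```text
clock: 12.85
tool_pos: [0.6438, -0.0331, 0.3776]
ee_rot: [0.521, -0.479, -0.516, -0.483]
force: [0.5, -0.4, 0.0]
gripper_width: 0.0701
```

```bash
python3 look.py 13 side wrist
python3 - <<'E'
import cv2,numpy as np
z=np.load('pics/side13.npz')
cv2.imwrite('pics/c13.png',cv2.resize(np.clip(z['p'][80:250,200:400,::-1]*1.4,0,255).astype('uint8'),None,fx=3.5,fy=3.5,interpolation=cv2.INTER_CUBIC))
E
```

```text
12.85 [ 0.64379998 -0.03308642  0.37757489] [ 0.53664799 -0.43178543  0.03775314] 0.07008917734669372
```

View pics/c13.png

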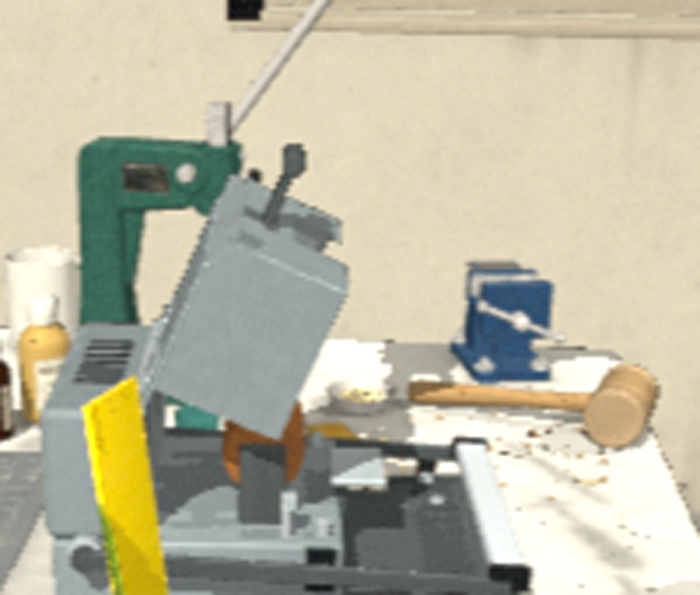

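View pics/vwrist13.png

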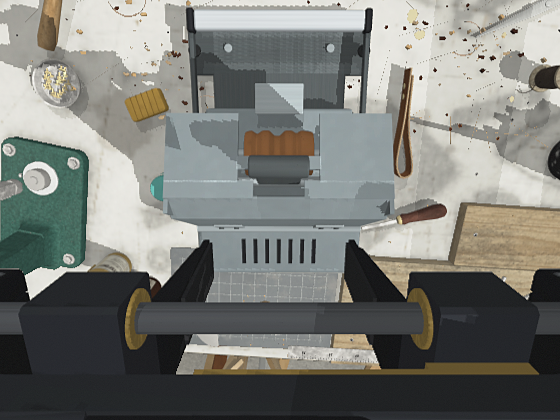

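Call:
send_rows([
  [0,0,10],
  [0,0,10],
  [0,0,10],
  [0,0,10],
  [0,0,10],
], roll=[0,0,0,0,0], grip=[70,70,70,70,70])

```text
clock: 13.45
tool_pos: [0.6425, -0.033, 0.3814]
ee_rot: [-0.518, 0.481, 0.519, 0.481]
force: [0.5, -0.2, -0.0]
gripper_width: 0.07
```

```bash
python3 look.py 14 wrist
python3 - <<'E'
from h import *
z=np.load('pics/wrist14.npz')
for us,vs in[((180,230),(120,170)),((325,380),(120,170))]:
    Q=np.array([W(z,u,v) for u in range(*us,5) for v in range(*vs,5)]);m=Q.mean(0);n=np.linalg.svd(Q-m)[2][2];n*=np.sign(n[2]);print(m.round(3),n.round(3),np.degrees(np.arctan2(n[2],-n[0])))
for u in(205,240,320,355):print(W(z,u,20,n=1).round(4))
E
```

```text
13.45 [ 0.64248104 -0.03296107  0.38142226] [ 0.48525802 -0.18560912 -0.02733629] 0.06996321524014026
[ 0.601 -0.108  0.25 ] [-0.392 -0.021  0.92 ] 66.92942557134594
[0.591 0.028 0.249] [-0.394 -0.03   0.919] 66.80032619398395
[ 0.4589 -0.1493  0.047 ]
[ 0.4555 -0.1016  0.0477]
[0.4474 0.0073 0.0478]
[0.4438 0.055  0.0474]
```

Hood at about 67° and stable, bar down and level; the gripper is clear.

```bash
python3 -c "
from rig import ticket
print(ticket.sign_off())"
```

```text
the job is handed in; nothing more can be done
None
```

The stop bar is down and level, the hood stands open at about 67° by itself, and the job is handed in at about 13.5 s on the robot's clock.

- **Stop bar:** I pressed it near its middle with shut fingers until it met the stops, at about 33 N. Depth readings put the top face at 47 to 48 mm on both sides. It was still there in the last check.
- **Hood:** I gripped the paddle's roll by its ends, lifted the paddle, and swung the hood up along its arc. After I let go and backed off upward, the hood's front face still measured about 67°, as it had before the release. The paddle had sprung back.
- **Surroundings:** The wax, strap, beveler and dye pot were only seen in the pictures, which showed no sign of them having moved. I did not measure their poses.
- **One disagreement:** The fingertips showed about 24 to 26 mm above the reported TCP height in the images. My first descent to the reported height therefore stopped short of the bar. I set the heights from the pictures and the felt force instead.

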